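# Fill the plating inspection tray

## Task

Collect the four nickel-plated (silver) latches into the steel inspection tray: lay each one flat in the middle of the pocket whose floor pad has the colour of its handle, upright with the handle on top and lengthwise along the pocket. Set each down rather than dropping it, and leave the two copper-coloured, unplated latches where they are.

Things in the scene. Friction and masses are not known exactly. Their poses are not given: they have to be found in the camera images.
- latch_orange: silver (nickel) latch, orange handle: plate 70 x 40 x 5 mm, round boss (dia 22) up to 18 mm, then a bar handle 44 mm long, 20 wide, from 18 to 44 mm height, gripped across its width. About 0.12 kg, loose, flat on the bench. Origin: centre of underside; x along plate and handle, y across, z up. Nuts and collars up to 14 mm high lie among the latches.
- latch_blue: silver (nickel) latch, blue handle: plate 70 x 40 x 5 mm, round boss (dia 22) up to 18 mm, then a bar handle 44 mm long, 20 wide, from 18 to 44 mm height, gripped across its width. About 0.12 kg, loose, flat on the bench. Origin: centre of underside; x along plate and handle, y across, z up. Nuts and collars up to 14 mm high lie among the latches.
- latch_yellow: silver (nickel) latch, yellow handle: plate 70 x 40 x 5 mm, round boss (dia 22) up to 18 mm, then a bar handle 44 mm long, 20 wide, from 18 to 44 mm height, gripped across its width. About 0.12 kg, loose, flat on the bench. Origin: centre of underside; x along plate and handle, y across, z up. Nuts and collars up to 14 mm high lie among the latches.
- latch_black: silver (nickel) latch, black handle: plate 70 x 40 x 5 mm, round boss (dia 22) up to 18 mm, then a bar handle 44 mm long, 20 wide, from 18 to 44 mm height, gripped across its width. About 0.12 kg, loose, flat on the bench. Origin: centre of underside; x along plate and handle, y across, z up. Nuts and collars up to 14 mm high lie among the latches.
- raw_orange: look-alike: reddish-brown copper-coloured, unplated latch with orange handle; same shape, size and axes as the silver ones. Loose; stays where it is.
- raw_blue: look-alike: reddish-brown copper-coloured, unplated latch with blue handle; same shape, size and axes as the silver ones. Loose; stays where it is.
- pad_orange: orange floor pad, 84 x 62 x 2 mm, of one of the 4 pockets of the fixed steel tray. Origin: centre of its underside and of the pocket; its top is 2 mm above that, 6 mm above the bench; x along the pocket, y across. Pocket 90 x 68 mm inside, walls 4 mm thick, up to 14 mm above the bench; pockets lie 2 by 2, 94 mm (x) and 72 mm (y) apart, colours in any pocket.
- pad_blue: blue floor pad, 84 x 62 x 2 mm, of one of the 4 pockets of the fixed steel tray. Origin: centre of its underside and of the pocket; its top is 2 mm above that, 6 mm above the bench; x along the pocket, y across. Pocket 90 x 68 mm inside, walls 4 mm thick, up to 14 mm above the bench; pockets lie 2 by 2, 94 mm (x) and 72 mm (y) apart, colours in any pocket.
- pad_yellow: yellow floor pad, 84 x 62 x 2 mm, of one of the 4 pockets of the fixed steel tray. Origin: centre of its underside and of the pocket; its top is 2 mm above that, 6 mm above the bench; x along the pocket, y across. Pocket 90 x 68 mm inside, walls 4 mm thick, up to 14 mm above the bench; pockets lie 2 by 2, 94 mm (x) and 72 mm (y) apart, colours in any pocket.
- pad_black: black floor pad, 84 x 62 x 2 mm, of one of the 4 pockets of the fixed steel tray. Origin: centre of its underside and of the pocket; its top is 2 mm above that, 6 mm above the bench; x along the pocket, y across. Pocket 90 x 68 mm inside, walls 4 mm thick, up to 14 mm above the bench; pockets lie 2 by 2, 94 mm (x) and 72 mm (y) apart, colours in any pocket.
There are look-alikes about, which are no part of the job. What is shaped like the latch_blue but turquoise is not meant. What is shaped like the latch_black but pink is not meant.

How it is judged (in metres and radians):
At the end, for the whole second after the job is handed in: each silver latch rests flat, handle up (within 0.1 rad), on the floor of the pocket of its handle's colour, centre within 15 mm of the pocket's, length within 0.3 rad of the pocket's (either way round); both copper latches are within 15 mm of their starts (horizontal distance between latch_orange and pad_orange below 0.015 m and z of latch_orange in the frame of pad_orange below 0.006 m and angle between each of latch_orange, latch_blue, latch_yellow, latch_black's own z axis and vertical below 0.1 rad and angle between the x axis of latch_orange and the x axis of pad_orange, either way round below 0.3 rad and linear speed of each of latch_orange, latch_blue, latch_yellow, latch_black below 0.02 m/s and angular speed of each of latch_orange, latch_blue, latch_yellow, latch_black below 0.2 rad/s and horizontal distance between latch_blue and pad_blue below 0.015 m and z of latch_blue in the frame of pad_blue below 0.006 m and angle between the x axis of latch_blue and the x axis of pad_blue, either way round below 0.3 rad and horizontal distance between latch_yellow and pad_yellow below 0.015 m and z of latch_yellow in the frame of pad_yellow below 0.006 m and angle between the x axis of latch_yellow and the x axis of pad_yellow, either way round below 0.3 rad and horizontal distance between latch_black and pad_black below 0.015 m and z of latch_black in the frame of pad_black below 0.006 m and angle between the x axis of latch_black and the x axis of pad_black, either way round below 0.3 rad and distance of each of raw_orange, raw_blue from where it was at the start of the episode below 0.015 m); the robot touches nothing.
It fails at once if the copper-coloured latch with orange handle is moved more than 15 mm (distance of raw_orange from where it was at the start of the episode above 0.015 m).
It fails at once if the copper-coloured latch with blue handle is moved more than 15 mm (distance of raw_blue from where it was at the start of the episode above 0.015 m).
It fails at once if a silver latch is dropped from more than about 30 mm (falls free of the fingers faster than 0.8 m/s) ((contact force between the fingers and latch_orange below 0.01 N and linear speed of latch_orange above 0.8 m/s) or (contact force between the fingers and latch_blue below 0.01 N and linear speed of latch_blue above 0.8 m/s) or (contact force between the fingers and latch_yellow below 0.01 N and linear speed of latch_yellow above 0.8 m/s) or (contact force between the fingers and latch_black below 0.01 N and linear speed of latch_black above 0.8 m/s)).
It also fails if it takes over 96 s, if anything falls off the work surface, if the arm or the gripper's body presses on something with over 40 N, if the wrist force passes 120 N, or if a joint passes its speed limit or range.

## Robot

A 6-joint arm with a two-finger parallel gripper is mounted at the origin on the work surface. World frame = base frame: x ahead of the robot, y to its left, z up, the work surface at z = 0. Lengths are in mm, angles in rad, forces in N, time in s.
With the tool pointing down it reaches from about 300 to 1000 mm from the base axis. Payload 5.1 kg.
Tool frame: the origin (TCP) lies on the mounting face of the last link; the fingertips stand 190 mm ahead of it and the grasp point (between the pads) lies 171 mm ahead of it; z points along the fingers, y is the direction in which the jaws open and shut (so a half turn about z gives the same grasp; the last joint's range is limited). The gripper opens to 95 mm and grips with 3 to 60 N. Pads are 20 mm wide; open, the fingers measure 119 mm over their backs; the gripper's body (75 mm by 180 mm) begins 59 mm behind the grasp point.
Start: joints at [-1.255, 0.124, 1.65, -0, 1.367, -0.083], TCP at [252.371, -598.995, 404.756] pointing down, gripper open.
Joint ranges: [-2.61, 2.61], [-1.02, 2.33], [0.03, 2.71], [-1.35, 4.49], [0.32, 2.68], [-2.91, 2.91]. Speed limits (rad/s): [2.57, 2.57, 3.14, 3.14, 3.14, 3.14].

## Interface

Orientations are given as a rotation vector (axis times angle).
In Python, from plant import bot gives the robot as it stands. The module is installed in compiled form; this text tells all that it offers.
- The arm moves only by the tool send_rows, never from a script. Its argument "increments" is a list of rows, each an object with "xyz": the shift along the tool's x, y, z scaled (see below), a list of three; "roll": the turn about the tool's z scaled (see below); "grip": the closure, from -1 (fully open) to 1 (shut), so that 0 is half open. A call has 1 to 5 rows; each row is the pose to reach, as a shift and turn from the pose measured when the call began, along the tool's axes at that moment, turning the shorter way round; what a row does not reach only later rows make up. The controller multiplies each number of a shift by 0.1 m and each number of a turn by 360 degrees. A row lasts 1/12 s, in which the tool goes at most 41.7 mm and 7.16 degrees, less where a joint would pass 70% of its speed; a pose out of reach is approached as far as the arm can. A call with a number of a shift or a turn outside -1 to 1 is refused whole. A call with a gripper value outside its range is refused whole. The fingers move at their own pace and stop on an object; the grip force is fixed at half the most. Time passes only in rows, so rows that repeat a pose let the fingers close. It gives the time, the measured TCP pose, the force and the opening at its end, in the units of the state.
- bot.state(): the state, without advancing time (a new reading comes with each control period).
- bot.grab_frame(name): name is "scene" or "top" or "wrist"; returns a dict with "frame" (400x640x3 uint8, red, green, blue), "range_z" (400x640 float32, mm along the optical axis (not along the pixel's ray), 0 where there is no reading), "K" (3x3 intrinsics, pixels), "R" (3x3) and "t" (3): a world point X has camera coordinates R X + t; the wrist camera has in their place "mount" (4x4, takes a point from camera to tool coordinates, whose origin is the TCP and whose axes are the flange's). Camera axes: x right, y down, z forward; pixel columns grow to the right and rows downward; lengths in mm; the calibration is good to about 2 mm. A picture is of the moment at which its call begins: read the wrist's pose just before it.
- bot.sign_off(): hands the job in, once; it reports no verdict.
The state is a dict: "t": time; "joint_pos": joint angles; "dq": joint speeds; "joint_efforts": joint torques, N m; "eef_pos": TCP position; "tool_rot": TCP orientation; "wrist_force": force on the tool from outside, world axes, zero at the start; "torque": the same for the moment, N m; "gripper_width": finger opening in mm.
Only numpy, scipy, OpenCV 4.12 (cv2) and the standard library are available. Lean on these libraries where they do the work, as an engineer would, in place of code of your own. Each camera call takes 0.05 s, during which the arm holds its last target.

## Working session

There is one attempt and no reset: what is moved stays moved. The work goes in short steps, Python scripts to look and compute and a tool call to move; the robot and the scene stay as the last step left them, time stands still between calls to the robot, and variables do not carry over. Pictures are saved under pics/ and viewed, and the job is handed in when it is done.

Besides the shell and the picture viewer there is one more tool, called after "Request:" as name(argument=value, ...) on one line, values as JSON. send_rows: Moves the arm, as the interface text tells. Shifts and turns lie within -1 to 1; 1 stands for 0.1 m of shift or 360 degrees of turn. Its arguments: {"type":"object","properties":{"increments":{"type":"array"}},"required":["increments"]}

```bash
mkdir -p pics; python3 - <<'E'
from plant import bot
import cv2,pickle
print(bot.state())
d={}
for n in("scene","top"):
    f=bot.grab_frame(n);d[n]=f;cv2.imwrite(f"pics/{n}0.png",f["frame"][:,:,::-1]);print(n,f["K"],f["R"],f["t"])
pickle.dump(d,open("f0.pkl","wb"))
E
```

```text
{'t': 0.0, 'joint_pos': array([-1.25458391e+00,  1.24506803e-01,  1.65163532e+00, -4.13121981e-06,
        1.36750584e+00, -8.26109639e-02]), 'dq': array([-0.00036765,  0.00037925,  0.00108849, -0.0033726 , -0.00087198,
       -0.00042381]), 'joint_efforts': array([ 1.77267730e-04, -4.17595482e+01, -3.59936285e+01,  7.75891612e-02,
        4.92299662e-02, -1.58549060e-04]), 'eef_pos': array([ 252.30860186, -598.77211247,  403.50841789]), 'tool_rot': array([-3.07733594e+00, -6.21923625e-01,  3.82294176e-04]), 'wrist_force': array([-0.05536648, -0.49676053,  0.63314606]), 'torque': array([0.02775985, 0.0041619 , 0.0495626 ]), 'gripper_width': 95.42893610814242}
scene [[427.68047995   0.         313.2687329 ]
 [  0.         427.68047995 202.40785685]
 [  0.           0.           1.        ]] [[ 0.70889883  0.7053076  -0.00190913]
 [ 0.48243291 -0.48686033 -0.72816585]
 [-0.51451039  0.51527489 -0.68539831]] [-324.14544996 -223.45537986 1638.36459779]
top [[514.03665455   0.         326.17702521]
 [  0.         514.03665455 198.95539019]
 [  0.           0.           1.        ]] [[-0.01946621 -0.99979961 -0.00467013]
 [-0.99146274  0.01990582 -0.1288619 ]
 [ 0.12892904  0.00212181 -0.99165155]] [ -30.55314788  511.1236295  1408.98077722]
```

View pics/scene0.png

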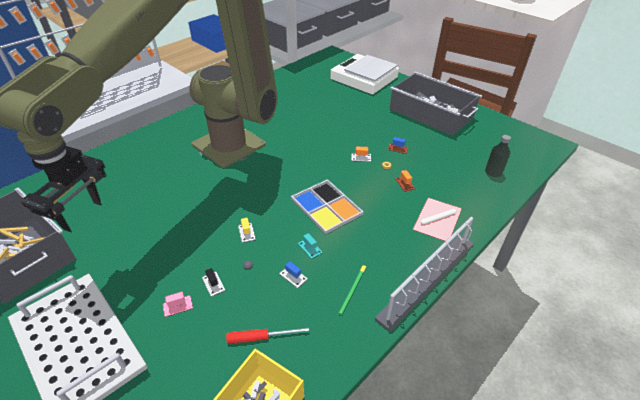

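View pics/top0.png

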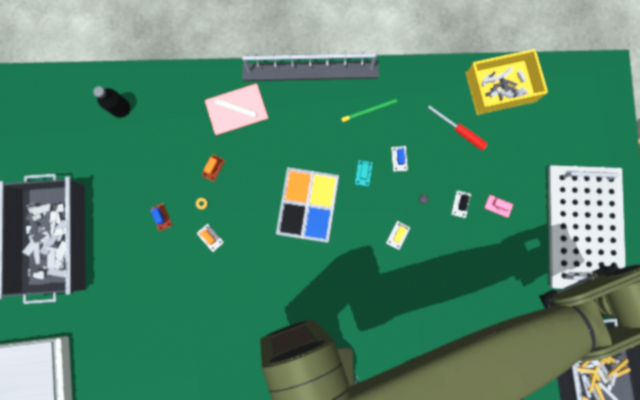

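The top view shows the candidates. Silver: blue (400,158), black (461,204), yellow (398,235), orange (210,237). Copper: orange (213,167), blue (161,216). Turquoise (364,172) and pink (499,205) are look-alikes. I'll confirm these in enlarged crops.

```bash
python3 - <<'E'
import cv2,pickle,numpy as np
f=pickle.load(open("f0.pkl","rb"))["top"];im=f["frame"][:,:,::-1]
def c(x,y,w,h,s): return cv2.resize(im[y:y+h,x:x+w],None,fx=s,fy=s,interpolation=cv2.INTER_CUBIC)
cv2.imwrite("pics/c1.png",c(350,140,160,115,5)); cv2.imwrite("pics/c2.png",c(145,145,100,110,5)); cv2.imwrite("pics/c3.png",c(270,160,75,90,6))
E
```

```text
(no output)
```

View pics/c1.png

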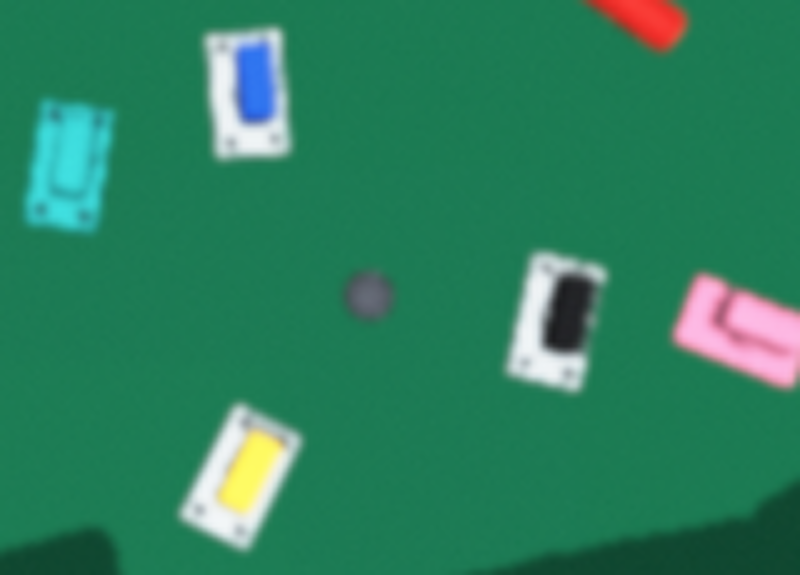

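View pics/c2.png

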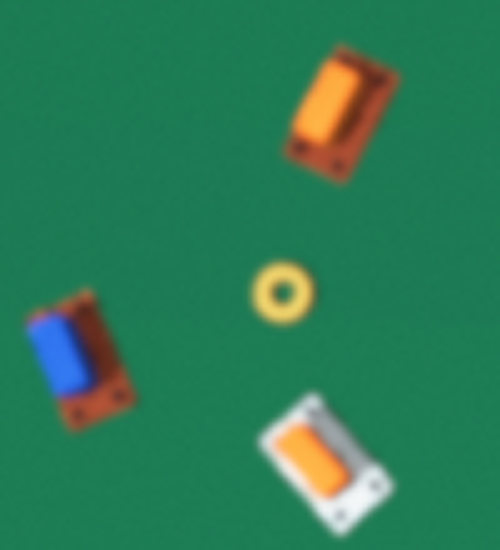

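View pics/c3.png

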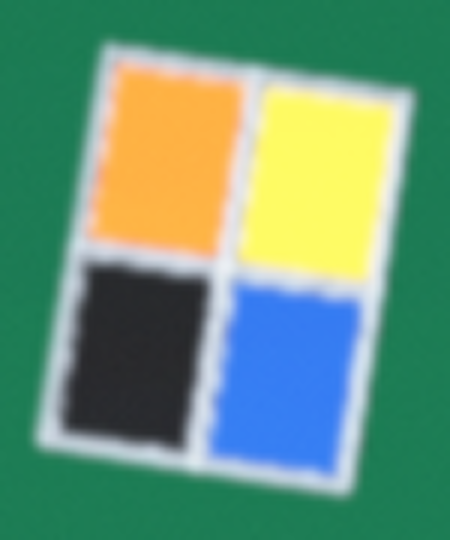

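Crops confirm it: the white-plated orange, blue, yellow and black latches are the targets. The two brown-plated ones stay put. Next I'll turn the corner pixels I read into poses.

```bash
cat > h.py <<'E'
import numpy as np
def unproj(f,uv,z):
    uv=np.atleast_2d(np.array(uv,float)); K,R,t=f["K"],f["R"],f["t"]
    d=np.c_[(uv-[K[0,2],K[1,2]])/[K[0,0],K[1,1]],np.ones(len(uv))]
    C=-R.T@t; D=d@R
    s=(z-C[2])/D[:,2]
    return C+s[:,None]*D
E
python3 - <<'E'
from h import *
import pickle,cv2
f=pickle.load(open("f0.pkl","rb"))["top"]
Q={"blue":((350,140,5),[(205,36),(281,29),(291,153),(216,158)],5,),
"black":((350,140,5),[(535,252),(606,268),(581,390),(507,374)],5),
"yellow":((350,140,5),[(240,402),(303,437),(249,551),(179,517)],5),
"orange":((145,145,5),[(314,392),(395,486),(340,537),(258,440)],5),
"rawO":((145,145,5),[(340,45),(400,75),(345,183),(285,155)],5),
"rawB":((145,145,5),[(25,310),(92,288),(136,402),(75,432)],5),
"tray":((270,160,6),[(103,43),(414,90),(352,495),(36,445)],14)}
for n,((x,y,s),c,z) in Q.items():
    uv=(np.array(c)+.5)/s-.5+[x,y]
    P=unproj(f,uv,z)[:,:2]
    (cx,cy),_,_=cv2.minAreaRect(P.astype(np.float32))
    e=[P[(i+1)%4]-P[i] for i in range(4)]; L=[np.linalg.norm(v) for v in e]
    i=0 if L[0]+L[2]>L[1]+L[3] else 1
    v=e[i]-e[i+2]; a=np.degrees(np.arctan2(v[1],v[0]))%180
    print(n,P.mean(0).round(1),"yaw",a.round(1),np.round(L,1))
# handles
hsv=cv2.cvtColor(f["frame"],cv2.COLOR_RGB2HSV)
# handle centres by depth-height
K,R,t=f["K"],f["R"],f["t"]
for n,c in {"blue":(400,157),"black":(463,203),"yellow":(399,234),"orange":(207,237)}.items():
    yy,xx=np.mgrid[c[1]-20:c[1]+21,c[0]-20:c[0]+21]; zz=f["range_z"][yy,xx]
    X=np.stack([(xx-K[0,2])/K[0,0]*zz,(yy-K[1,2])/K[1,1]*zz,zz],-1).reshape(-1,3); W=(X-t)@R
    m=(W[:,2]>36)&(W[:,2]<55); p=W[m]
    r=cv2.minAreaRect(p[:,:2].astype(np.float32)); print(n,m.sum(),p.mean(0).round(1),np.round(r[0],1),np.round(r[1],1),r[2])
E
```

```text
blue [ 628.  -253.9] yaw 2.6 [44.3 73.1 43.3 72. ]
black [ 492.5 -425.1] yaw 164.9 [41.3 72.  42.7 72.5]
yellow [ 407.3 -242.4] yaw 151.4 [40.6 71.8 43.6 74.3]
orange [411.  291.1] yaw 40.4 [71.5 41.8 73.  41.3]
rawO [612.2 283.9] yaw 153.8 [39.5 70.  38.7 71.2]
rawB [474.  431.4] yaw 22.6 [39.9 71.  38.1 76.6]
tray [499.5  13.2] yaw 170.1 [150.3 194.8 150.3 194.3]
blue 116 [ 628.4 -253.4   44.1] [ 629.1 -253.7] [44.3 19.9] 1.9623980522155762
black 121 [ 493.1 -424.    44.4] [ 493.5 -424.9] [20.8 43.9] 73.12171173095703
yellow 116 [ 408.6 -241.8   44.5] [ 408.7 -241.8] [19.6 43.4] 61.150962829589844
orange 119 [412.1 289.7  44.3] [412.4 290.9] [44.  20.9] 41.99972915649414
```

```bash
cat >> h.py <<'E'
from scipy.spatial.transform import Rotation as Ro
L={"blue":(628.7,-253.7,2.3),"black":(493.2,-425,-15.6),"yellow":(408.3,-242,-28.8),"orange":(412.2,290.9,41)}
c=np.array([499.5,13.2]);ty=-9.9
u=np.array([np.cos(np.radians(ty)),np.sin(np.radians(ty))]);v=np.array([-u[1],u[0]])
P={"orange":c+47*u+36*v,"yellow":c+47*u-36*v,"black":c-47*u+36*v,"blue":c-47*u-36*v}
def plan(x,y,z,yaw,nmin=1):
    """z = grasp point height. prints calls"""
    from plant import bot
    s=bot.state();p=np.array(s["eef_pos"]);R=Ro.from_rotvec(s["tool_rot"]).as_matrix()
    g=p+171*R[:,2]
    cy=np.degrees(np.arctan2(R[1,0],R[0,0]))
    dy=(yaw-cy+90)%180-90
    print("t",round(s["t"],2),"grasp",g.round(1),"yaw",round(cy,1),"tilt",round(np.degrees(np.arccos(-R[2,2])),2),"dyaw",round(dy,1),"w",round(s["gripper_width"],1),"F",s["wrist_force"].round(1),"q",s["joint_pos"].round(2))
    D=np.array([x,y,z])-g
    n=max(nmin,int(np.ceil(np.linalg.norm(D[:2])/110)),int(np.ceil(abs(D[2])/95)),int(np.ceil(abs(dy)/34)))
    while True:
        out=[];ok=True
        for k in range(n):
            a=np.radians(cy+dy*k/n)
            Rk=Ro.from_euler("z",a).as_matrix()@np.diag([1,-1,-1])
            sh=Rk.T@D/n/100; ok&=np.abs(sh).max()<=1
            out.append((sh.round(3),round(-dy/n/360,4)))
        if ok:break
        n+=1
    for o in out:print("xyz",o[0].tolist(),"roll",o[1])
E
python3 - <<'E'
from h import *
import pickle,cv2
f=pickle.load(open("f0.pkl","rb"))["top"]
hsv=cv2.cvtColor(f["frame"],cv2.COLOR_RGB2HSV)
m0=np.zeros((400,640),np.uint8);m0[162:246,272:345]=1
H,S,V=cv2.split(hsv)
M={"orange":(H>10)&(H<22)&(S>120),"yellow":(H>=24)&(H<35)&(S>110),"blue":(H>100)&(H<125)&(S>150),"black":(V<70)}
for n,m in M.items():
    m=(m&(m0>0)).astype(np.uint8); k,lab,st,ce=cv2.connectedComponentsWithStats(m); i=1+st[1:,4].argmax()
    print(n,st[i,4],unproj(f,ce[i],6)[0,:2].round(1),P[n].round(1))
x,y,a=L["black"]; plan(x,y,130,a)
E
```

```text
orange 573 [551.9  41.1] [552.   40.6]
yellow 567 [539.3 -29.9] [539.6 -30.3]
blue 547 [446.3 -13.4] [447.  -14.2]
black 495 [459.2  57.3] [459.4  56.7]
t 0.1 grasp [ 252.2 -598.5  232.6] yaw 22.9 tilt 0.11 dyaw -38.5 w 94.7 F [-0.4  0.4  0.8] q [-1.25  0.12  1.65 -0.    1.37 -0.08]
xyz [0.965, -0.221, 0.342] roll 0.0356
xyz [0.892, -0.429, 0.342] roll 0.0356
xyz [0.774, -0.617, 0.342] roll 0.0356
```

Request:
send_rows(increments=[{"xyz":[0.97,-0.22,0.3],"roll":0.0356,"grip":-0.3},{"xyz":[0.97,-0.22,0.3],"roll":0.0356,"grip":-0.3},{"xyz":[0.97,-0.22,0.3],"roll":0.0356,"grip":-0.3},{"xyz":[0.97,-0.22,0.3],"roll":0.0356,"grip":-0.3}])

```text
t: 0.43
eef_pos: [335.6, -538.0, 370.6]
tool_rot: [-3.122, -0.28, 0.002]
wrist_force: [0.2, -0.3, -0.3]
gripper_width: 73.8
```

Request:
send_rows(increments=[{"xyz":[0.89,-0.43,0.3],"roll":0.0356,"grip":-0.3},{"xyz":[0.89,-0.43,0.3],"roll":0.0356,"grip":-0.3},{"xyz":[0.89,-0.43,0.3],"roll":0.0356,"grip":-0.3},{"xyz":[0.89,-0.43,0.3],"roll":0.0356,"grip":-0.3}])

```text
t: 0.77
eef_pos: [417.5, -477.1, 338.3]
tool_rot: [-3.13, 0.063, 0.006]
wrist_force: [-0.2, 0.3, -0.2]
gripper_width: 61.8
```

```bash
python3 - <<'E'
from h import *
x,y,a=L["black"]; plan(x,y,130,a)
E
```

```text
t 0.77 grasp [ 416.9 -475.2  167.3] yaw -2.3 tilt 0.67 dyaw -13.3 w 61.8 F [-0.2  0.3 -0.2] q [-0.94  0.14  1.75  0.    1.27  0.67]
xyz [0.742, -0.532, 0.373] roll 0.0369
```

Request:
send_rows(increments=[{"xyz":[0.74,-0.53,0.37],"roll":0.037,"grip":-0.3},{"xyz":[0.74,-0.53,0.37],"roll":0.037,"grip":-0.3},{"xyz":[0.74,-0.53,0.37],"roll":0.037,"grip":-0.3},{"xyz":[0.74,-0.53,0.37],"roll":0.037,"grip":-0.3},{"xyz":[0.74,-0.53,0.37],"roll":0.037,"grip":-0.3}])

```text
t: 1.18
eef_pos: [493.3, -426.9, 301.0]
tool_rot: [-3.102, 0.423, 0.01]
wrist_force: [0.0, -0.6, 0.6]
gripper_width: 61.8
```

```bash
python3 - <<'E'
from h import *
import cv2
from plant import bot
x,y,a=L["black"]; plan(x,y,36,a)
f=bot.grab_frame("wrist");cv2.imwrite("pics/w1.png",f["frame"][:,:,::-1])
E
```

```text
t 1.18 grasp [ 492.5 -424.9  130. ] yaw -15.5 tilt 0.71 dyaw -0.1 w 61.8 F [ 0.  -0.6  0.6] q [-0.8   0.21  1.73  0.    1.21  1.04]
xyz [0.007, -0.001, 0.94] roll 0.0002
```

View pics/w1.png

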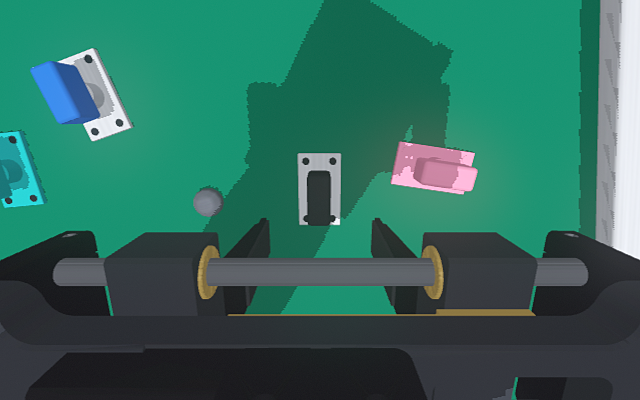

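The black handle (319,197) on a white plate sits centred between the fingers and lines up with them, so I can descend.

Request:
send_rows(increments=[{"xyz":[0.005,0,0.4],"roll":0,"grip":-0.3},{"xyz":[0.005,0,0.7],"roll":0,"grip":-0.3},{"xyz":[0.005,0,0.94],"roll":0,"grip":-0.3},{"xyz":[0.005,0,0.94],"roll":0,"grip":-0.3},{"xyz":[0.005,0,0.94],"roll":0,"grip":-0.3}])

```text
t: 1.65
eef_pos: [491.7, -427.7, 207.4]
tool_rot: [-3.101, 0.428, 0.011]
wrist_force: [-0.1, -0.2, 0.8]
gripper_width: 61.9
```

Request:
send_rows(increments=[{"xyz":[0,0,0],"roll":0,"grip":0.9},{"xyz":[0,0,0],"roll":0,"grip":0.9},{"xyz":[0,0,0],"roll":0,"grip":0.9},{"xyz":[0,0,0],"roll":0,"grip":0.9},{"xyz":[0,0,0],"roll":0,"grip":0.9}])

```text
t: 2.07
eef_pos: [492.0, -427.9, 208.7]
tool_rot: [-3.103, 0.428, 0.009]
wrist_force: [-0.2, 0.2, -0.1]
gripper_width: 34.0
```

Request:
send_rows(increments=[{"xyz":[0,0,0],"roll":0,"grip":0.9},{"xyz":[0,0,0],"roll":0,"grip":0.9},{"xyz":[0,0,0],"roll":0,"grip":0.9},{"xyz":[0,0,0],"roll":0,"grip":0.9}])

```text
t: 2.4
eef_pos: [492.2, -428.0, 209.2]
tool_rot: [-3.103, 0.428, 0.008]
wrist_force: [0.1, 0.5, 2.0]
gripper_width: 19.8
```

```bash
python3 - <<'E'
from h import *
x,y=P["black"]; plan(x,y,120,ty)
E
```

```text
t 2.4 grasp [ 491.6 -426.3   38.2] yaw -15.7 tilt 0.59 dyaw 5.8 w 19.8 F [0.1 0.5 2. ] q [-0.8   0.32  1.78  0.    1.06  1.04]
xyz [-0.323, -0.913, -0.164] roll -0.0032
xyz [-0.305, -0.919, -0.164] roll -0.0032
xyz [-0.286, -0.925, -0.164] roll -0.0032
xyz [-0.267, -0.931, -0.164] roll -0.0032
xyz [-0.249, -0.936, -0.164] roll -0.0032
```

Request:
send_rows(increments=[{"xyz":[0,0,-0.3],"roll":0,"grip":0.9},{"xyz":[0,0,-0.6],"roll":0,"grip":0.9},{"xyz":[0,0,-0.85],"roll":0,"grip":0.9},{"xyz":[0,0,-0.85],"roll":0,"grip":0.9}])

```text
t: 2.73
eef_pos: [493.8, -430.1, 300.6]
tool_rot: [-3.11, 0.429, -0.005]
wrist_force: [0.8, -0.6, -0.8]
gripper_width: 19.9
```

```bash
python3 - <<'E'
from h import *
x,y=P["black"]; plan(x,y,120,ty)
E
```

```text
t 2.73 grasp [ 494.5 -429.7  129.6] yaw -15.7 tilt 0.24 dyaw 5.8 w 19.9 F [ 0.8 -0.6 -0.8] q [-0.8   0.22  1.73  0.    1.2   1.04]
xyz [-0.331, -0.918, 0.019] roll -0.0032
xyz [-0.312, -0.924, 0.019] roll -0.0032
xyz [-0.293, -0.93, 0.019] roll -0.0032
xyz [-0.274, -0.936, 0.019] roll -0.0032
xyz [-0.255, -0.941, 0.019] roll -0.0032
```

Request:
send_rows(increments=[{"xyz":[-0.33,-0.92,0],"roll":-0.0032,"grip":0.9},{"xyz":[-0.33,-0.92,0],"roll":-0.0032,"grip":0.9},{"xyz":[-0.33,-0.92,0],"roll":-0.0032,"grip":0.9},{"xyz":[-0.33,-0.92,0],"roll":-0.0032,"grip":0.9}])

```text
t: 3.07
eef_pos: [486.4, -329.6, 299.0]
tool_rot: [-3.112, 0.392, -0.001]
wrist_force: [-0.3, -0.4, -1.2]
gripper_width: 19.8
```

Request:
send_rows(increments=[{"xyz":[-0.31,-0.92,0],"roll":-0.0032,"grip":0.9},{"xyz":[-0.31,-0.92,0],"roll":-0.0032,"grip":0.9},{"xyz":[-0.31,-0.92,0],"roll":-0.0032,"grip":0.9},{"xyz":[-0.31,-0.92,0],"roll":-0.0032,"grip":0.9}])

```text
t: 3.4
eef_pos: [478.7, -230.4, 297.8]
tool_rot: [-3.115, 0.356, 0.003]
wrist_force: [0.5, 0.2, -1.9]
gripper_width: 20.0
```

Request:
send_rows(increments=[{"xyz":[-0.29,-0.93,0],"roll":-0.0032,"grip":0.9},{"xyz":[-0.29,-0.93,0],"roll":-0.0032,"grip":0.9},{"xyz":[-0.29,-0.93,0],"roll":-0.0032,"grip":0.9},{"xyz":[-0.29,-0.93,0],"roll":-0.0032,"grip":0.9}])

```text
t: 3.73
eef_pos: [471.4, -131.8, 297.6]
tool_rot: [-3.118, 0.321, 0.004]
wrist_force: [0.2, -0.6, -1.4]
gripper_width: 19.8
```

Request:
send_rows(increments=[{"xyz":[-0.27,-0.94,0],"roll":-0.0032,"grip":0.9},{"xyz":[-0.27,-0.94,0],"roll":-0.0032,"grip":0.9},{"xyz":[-0.27,-0.94,0],"roll":-0.0032,"grip":0.9},{"xyz":[-0.27,-0.94,0],"roll":-0.0032,"grip":0.9}])

```text
t: 4.07
eef_pos: [464.4, -33.4, 297.9]
tool_rot: [-3.122, 0.285, 0.004]
wrist_force: [-0.0, -0.7, -1.9]
gripper_width: 19.9
```

```bash
python3 - <<'E'
from h import *
x,y=P["black"]; plan(x,y,100,ty)
E
```

```text
t 4.07 grasp [464.  -32.2 126.9] yaw -10.4 tilt 0.41 dyaw 0.5 w 19.9 F [-0.  -0.7 -1.9] q [-0.19 -0.2   2.15  0.01  1.19  1.56]
xyz [-0.207, -0.867, 0.269] roll -0.0015
```

Request:
send_rows(increments=[{"xyz":[-0.207,-0.867,0.27],"roll":-0.0015,"grip":0.9},{"xyz":[-0.207,-0.867,0.27],"roll":-0.0015,"grip":0.9},{"xyz":[-0.207,-0.867,0.27],"roll":-0.0015,"grip":0.9},{"xyz":[-0.207,-0.867,0.27],"roll":-0.0015,"grip":0.9},{"xyz":[-0.207,-0.867,0.27],"roll":-0.0015,"grip":0.9}])

```text
t: 4.48
eef_pos: [460.5, 54.7, 271.4]
tool_rot: [-3.125, 0.271, 0.004]
wrist_force: [0.3, -0.6, -1.1]
gripper_width: 19.6
```

```bash
python3 - <<'E'
from h import *
import cv2
from plant import bot
x,y=P["black"]; plan(x,y,46,ty)
f=bot.grab_frame("wrist");cv2.imwrite("pics/w2.png",f["frame"][:,:,::-1])
plan(x,y,46,ty)
E
```

```text
t 4.48 grasp [460.1  55.7 100.4] yaw -9.9 tilt 0.34 dyaw -0.0 w 19.6 F [ 0.3 -0.6 -1.1] q [ 0.   -0.17  2.18  0.01  1.14  1.74]
xyz [-0.009, -0.009, 0.544] roll 0.0
t 4.53 grasp [460.4  55.3 100.8] yaw -10.0 tilt 0.34 dyaw 0.1 w 19.7 F [ 0.3 -0.5 -1.5] q [ 0.   -0.17  2.18  0.01  1.14  1.74]
xyz [-0.013, -0.012, 0.548] roll -0.0002
```

View pics/w2.png

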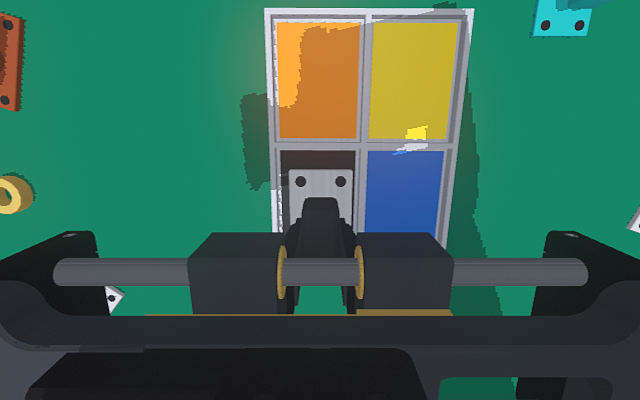

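The latch (plate at 320,190) hangs level over the black pocket. I'll lower it with force feedback.

Request:
send_rows(increments=[{"xyz":[-0.01,-0.01,0.25],"roll":0,"grip":0.9},{"xyz":[-0.01,-0.01,0.45],"roll":0,"grip":0.9},{"xyz":[-0.01,-0.01,0.55],"roll":0,"grip":0.9},{"xyz":[-0.01,-0.01,0.55],"roll":0,"grip":0.9},{"xyz":[-0.01,-0.01,0.55],"roll":0,"grip":0.9}])

```text
t: 4.95
eef_pos: [460.3, 54.8, 217.2]
tool_rot: [-3.124, 0.275, 0.002]
wrist_force: [-0.3, 0.2, -0.4]
gripper_width: 19.8
```

```bash
python3 - <<'E'
from h import *
x,y=P["black"]; plan(x,y,44,ty)
E
```

```text
t 4.95 grasp [460.1  55.7  46.2] yaw -10.1 tilt 0.32 dyaw 0.2 w 19.8 F [-0.3  0.2 -0.4] q [ 0.   -0.09  2.21  0.01  1.03  1.74]
xyz [-0.009, -0.009, 0.022] roll -0.0004
```

Request:
send_rows(increments=[{"xyz":[-0.005,-0.005,0.025],"roll":0,"grip":0.9},{"xyz":[-0.005,-0.005,0.025],"roll":0,"grip":0.9},{"xyz":[-0.005,-0.005,0.025],"roll":0,"grip":0.9}])

```text
t: 5.2
eef_pos: [460.2, 55.2, 215.3]
tool_rot: [-3.124, 0.275, 0.001]
wrist_force: [-0.1, -0.1, -1.4]
gripper_width: 19.6
```

```bash
python3 - <<'E'
from h import *
x,y=P["black"]; plan(x,y,44,ty)
E
```

```text
t 5.2 grasp [460.2  56.1  44.3] yaw -10.1 tilt 0.31 dyaw 0.2 w 19.6 F [-0.1 -0.1 -1.4] q [ 0.   -0.09  2.21  0.01  1.02  1.75]
xyz [-0.009, -0.005, 0.003] roll -0.0005
```

Within about 1 mm of the floor, so I'll release here with a partial opening.

Request:
send_rows(increments=[{"xyz":[0,0,0.008],"roll":0,"grip":0.9},{"xyz":[0,0,0.008],"roll":0,"grip":0.5},{"xyz":[0,0,0.008],"roll":0,"grip":0.2},{"xyz":[0,0,0.008],"roll":0,"grip":0.2},{"xyz":[0,0,0.008],"roll":0,"grip":0.1}])

```text
t: 5.62
eef_pos: [460.3, 55.2, 214.8]
tool_rot: [-3.124, 0.275, -0.0]
wrist_force: [-0.3, -0.6, -0.4]
gripper_width: 38.4
```

Request:
send_rows(increments=[{"xyz":[0,0,0],"roll":0,"grip":0.1},{"xyz":[0,0,-0.2],"roll":0,"grip":0.1},{"xyz":[0,0,-0.5],"roll":0,"grip":-0.3},{"xyz":[0,0,-0.85],"roll":0,"grip":-0.3},{"xyz":[0,0,-0.85],"roll":0,"grip":-0.3}])

```text
t: 6.03
eef_pos: [462.7, 54.9, 307.2]
tool_rot: [-3.123, 0.275, -0.02]
wrist_force: [0.5, 0.1, 1.1]
gripper_width: 57.4
```

```bash
python3 - <<'E'
from h import *
import cv2
from plant import bot
f=bot.grab_frame("wrist");cv2.imwrite("pics/w3.png",f["frame"][:,:,::-1])
x,y,a=L["yellow"]; plan(x,y,110,a)
E
```

```text
t 6.08 grasp [463.6  55.8 133.5] yaw -10.1 tilt 0.64 dyaw -18.7 w 59.5 F [-0.2  0.6 -0.1] q [ 0.   -0.21  2.15  0.01  1.2   1.75]
xyz [-0.006, 0.757, 0.059] roll 0.013
xyz [0.056, 0.755, 0.059] roll 0.013
xyz [0.117, 0.748, 0.059] roll 0.013
xyz [0.178, 0.736, 0.059] roll 0.013
```

View pics/w3.png

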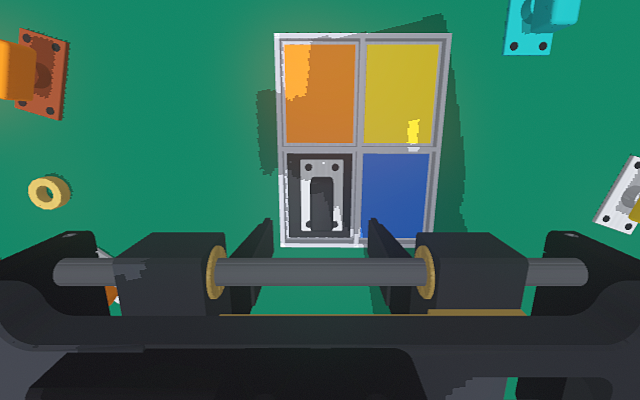

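The black latch lies centred in its pocket, plate at about (322,195). Yellow is next.

Request:
send_rows(increments=[{"xyz":[-0.01,0.76,0],"roll":0.013,"grip":-0.3},{"xyz":[-0.01,0.76,0],"roll":0.013,"grip":-0.3},{"xyz":[-0.01,0.76,0],"roll":0.013,"grip":-0.3}])

```text
t: 6.33
eef_pos: [446.9, -22.9, 303.4]
tool_rot: [-3.11, 0.408, -0.013]
wrist_force: [-0.3, 0.6, -0.1]
gripper_width: 61.4
```

Request:
send_rows(increments=[{"xyz":[0.06,0.76,0.05],"roll":0.013,"grip":-0.3},{"xyz":[0.06,0.76,0.05],"roll":0.013,"grip":-0.3},{"xyz":[0.06,0.76,0.05],"roll":0.013,"grip":-0.3}])

```text
t: 6.58
eef_pos: [432.0, -101.5, 296.7]
tool_rot: [-3.091, 0.543, -0.01]
wrist_force: [-0.6, 0.5, -0.3]
gripper_width: 61.7
```

Request:
send_rows(increments=[{"xyz":[0.12,0.75,0.08],"roll":0.013,"grip":-0.3},{"xyz":[0.12,0.75,0.08],"roll":0.013,"grip":-0.3},{"xyz":[0.12,0.75,0.08],"roll":0.013,"grip":-0.3}])

```text
t: 6.83
eef_pos: [416.6, -179.4, 287.1]
tool_rot: [-3.066, 0.676, -0.007]
wrist_force: [-0.7, 0.3, 0.2]
gripper_width: 61.9
```

```bash
python3 - <<'E'
from h import *
x,y,a=L["yellow"]; plan(x,y,110,a)
E
```

```text
t 6.83 grasp [ 417.4 -179.2  116.1] yaw -24.9 tilt 0.28 dyaw -3.9 w 61.9 F [-0.7  0.3  0.2] q [-0.53 -0.22  2.19  0.    1.17  1.48]
xyz [0.181, 0.608, 0.061] roll 0.0109
```

Request:
send_rows(increments=[{"xyz":[0.18,0.61,0.06],"roll":0.011,"grip":-0.3},{"xyz":[0.18,0.61,0.06],"roll":0.011,"grip":-0.3},{"xyz":[0.18,0.61,0.06],"roll":0.011,"grip":-0.3},{"xyz":[0.18,0.61,0.06],"roll":0.011,"grip":-0.3}])

```text
t: 7.17
eef_pos: [407.2, -242.5, 280.0]
tool_rot: [-3.038, 0.784, -0.004]
wrist_force: [0.8, -0.3, -0.5]
gripper_width: 61.6
```

```bash
python3 - <<'E'
from h import *
import cv2
from plant import bot
f=bot.grab_frame("wrist");cv2.imwrite("pics/w4.png",f["frame"][:,:,::-1])
x,y,a=L["yellow"]; plan(x,y,37,a)
E
```

```text
t 7.22 grasp [ 407.9 -241.3  109.1] yaw -28.9 tilt 0.27 dyaw 0.1 w 61.9 F [ 0.3 -0.6  0.5] q [-0.65 -0.16  2.15  0.    1.15  1.42]
xyz [0.007, 0.005, 0.721] roll -0.0002
```

View pics/w4.png

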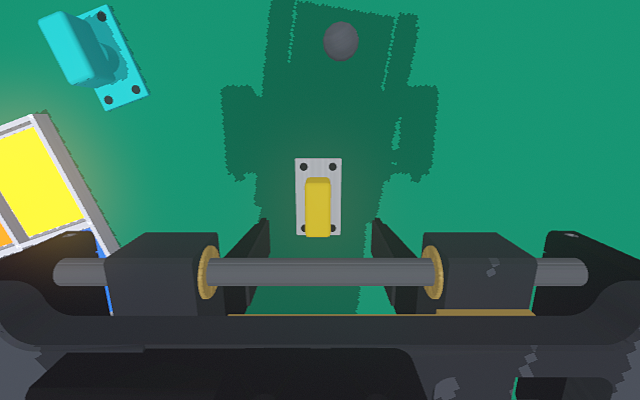

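The yellow handle (318,207) is centred between the fingers and aligned with them. Descending and gripping.

Request:
send_rows(increments=[{"xyz":[0.007,0,0.3],"roll":0,"grip":-0.3},{"xyz":[0.007,0,0.55],"roll":0,"grip":-0.2},{"xyz":[0.007,0,0.72],"roll":0,"grip":-0.1},{"xyz":[0.007,0,0.72],"roll":0,"grip":0},{"xyz":[0.007,0,0.72],"roll":0,"grip":0}])

```text
t: 7.63
eef_pos: [408.2, -240.4, 207.2]
tool_rot: [-3.038, 0.779, -0.0]
wrist_force: [-0.4, -0.6, -0.0]
gripper_width: 48.3
```

Request:
send_rows(increments=[{"xyz":[0,0,0],"roll":0,"grip":0.9},{"xyz":[0,0,0],"roll":0,"grip":0.9},{"xyz":[0,0,0],"roll":0,"grip":0.9},{"xyz":[0,0,0],"roll":0,"grip":0.9},{"xyz":[0,0,0],"roll":0,"grip":0.9}])

```text
t: 8.05
eef_pos: [408.4, -240.7, 208.1]
tool_rot: [-3.039, 0.78, -0.003]
wrist_force: [0.8, 3.7, 6.3]
gripper_width: 20.0
```

Request:
send_rows(increments=[{"xyz":[0,0,0],"roll":0,"grip":0.9},{"xyz":[0,0,0],"roll":0,"grip":0.9},{"xyz":[0,0,0],"roll":0,"grip":0.9}])

```text
t: 8.3
eef_pos: [408.4, -240.7, 208.1]
tool_rot: [-3.039, 0.78, -0.003]
wrist_force: [0.4, -0.9, -0.6]
gripper_width: 20.1
```

```bash
python3 - <<'E'
from h import *
x,y=P["yellow"]; plan(x,y,120,ty)
E
```

```text
t 8.3 grasp [ 408.9 -240.    37.1] yaw -28.8 tilt 0.28 dyaw 18.9 w 20.1 F [ 0.4 -0.9 -0.6] q [-0.65 -0.05  2.19  0.01  1.    1.42]
xyz [0.045, -0.822, -0.276] roll -0.0175
xyz [0.135, -0.812, -0.276] roll -0.0175
xyz [0.224, -0.793, -0.276] roll -0.0175
```

Request:
send_rows(increments=[{"xyz":[0,0,-0.3],"roll":0,"grip":0.9},{"xyz":[0,0,-0.6],"roll":0,"grip":0.9},{"xyz":[0,0,-0.85],"roll":0,"grip":0.9},{"xyz":[0,0,-0.85],"roll":0,"grip":0.9}])

```text
t: 8.63
eef_pos: [409.7, -242.2, 298.9]
tool_rot: [-3.042, 0.781, -0.018]
wrist_force: [-0.3, -0.8, -0.7]
gripper_width: 19.7
```

Request:
send_rows(increments=[{"xyz":[0.045,-0.82,0],"roll":-0.0175,"grip":0.9},{"xyz":[0.045,-0.82,0],"roll":-0.0175,"grip":0.9},{"xyz":[0.045,-0.82,0],"roll":-0.0175,"grip":0.9},{"xyz":[0.045,-0.82,0],"roll":-0.0175,"grip":0.9}])

```text
t: 8.97
eef_pos: [453.4, -171.1, 298.2]
tool_rot: [-3.082, 0.607, -0.015]
wrist_force: [-0.8, 0.2, -1.1]
gripper_width: 19.9
```

Request:
send_rows(increments=[{"xyz":[0.13,-0.81,0],"roll":-0.0175,"grip":0.9},{"xyz":[0.13,-0.81,0],"roll":-0.0175,"grip":0.9},{"xyz":[0.13,-0.81,0],"roll":-0.0175,"grip":0.9},{"xyz":[0.13,-0.81,0],"roll":-0.0175,"grip":0.9}])

```text
t: 9.3
eef_pos: [496.2, -100.4, 297.4]
tool_rot: [3.111, -0.433, 0.012]
wrist_force: [-0.5, 0.2, -0.9]
gripper_width: 19.8
```

```bash
python3 - <<'E'
from h import *
x,y=P["yellow"]; plan(x,y,100,ty)
E
```

```text
t 9.3 grasp [ 497.5 -100.7  126.4] yaw -15.9 tilt 0.43 dyaw 6.0 w 19.8 F [-0.5  0.2 -0.9] q [-0.31 -0.11  2.07  0.    1.17  1.54]
xyz [0.213, -0.792, 0.264] roll -0.0166
```

Request:
send_rows(increments=[{"xyz":[0.21,-0.79,0.26],"roll":-0.0166,"grip":0.9},{"xyz":[0.21,-0.79,0.26],"roll":-0.0166,"grip":0.9},{"xyz":[0.21,-0.79,0.26],"roll":-0.0166,"grip":0.9},{"xyz":[0.21,-0.79,0.26],"roll":-0.0166,"grip":0.9}])

```text
t: 9.63
eef_pos: [537.8, -30.3, 269.6]
tool_rot: [3.129, -0.269, 0.006]
wrist_force: [-0.6, -1.2, -1.1]
gripper_width: 19.3
```

```bash
python3 - <<'E'
from h import *
x,y=P["yellow"]; plan(x,y,45,ty)
E
```

```text
t 9.63 grasp [538.4 -30.6  98.6] yaw -9.8 tilt 0.22 dyaw -0.1 w 19.3 F [-0.6 -1.2 -1.1] q [-0.16  0.    2.02 -0.    1.12  1.59]
xyz [0.012, -0.005, 0.536] roll 0.0002
```

Request:
send_rows(increments=[{"xyz":[0.012,-0.005,0.25],"roll":0,"grip":0.9},{"xyz":[0.012,-0.005,0.43],"roll":0,"grip":0.9},{"xyz":[0.012,-0.005,0.53],"roll":0,"grip":0.9},{"xyz":[0.012,-0.005,0.53],"roll":0,"grip":0.9},{"xyz":[0.012,-0.005,0.53],"roll":0,"grip":0.9}])

```text
t: 10.05
eef_pos: [538.9, -31.6, 216.6]
tool_rot: [3.128, -0.273, 0.005]
wrist_force: [0.1, 0.1, -1.1]
gripper_width: 19.4
```

```bash
python3 - <<'E'
from h import *
x,y=P["yellow"]; plan(x,y,43.2,ty)
E
```

```text
t 10.05 grasp [539.4 -31.9  45.6] yaw -10.0 tilt 0.21 dyaw 0.1 w 19.4 F [ 0.1  0.1 -1.1] q [-0.16  0.08  2.04 -0.    1.02  1.59]
xyz [-0.001, -0.016, 0.024] roll -0.0002
```

Request:
send_rows(increments=[{"xyz":[0,-0.016,0.024],"roll":0,"grip":0.9},{"xyz":[0,-0.016,0.028],"roll":0,"grip":0.9},{"xyz":[0,-0.016,0.028],"roll":0,"grip":0.9},{"xyz":[0,-0.016,0.028],"roll":0,"grip":0.9}])

```text
t: 10.38
eef_pos: [539.2, -30.2, 214.2]
tool_rot: [3.128, -0.273, 0.006]
wrist_force: [0.1, 0.1, -0.7]
gripper_width: 20.1
```

Request:
send_rows(increments=[{"xyz":[0,0,0],"roll":0,"grip":0.5},{"xyz":[0,0,0],"roll":0,"grip":0.2},{"xyz":[0,0,0],"roll":0,"grip":0.2},{"xyz":[0,0,0],"roll":0,"grip":0.1},{"xyz":[0,0,0],"roll":0,"grip":0.1}])

```text
t: 10.8
eef_pos: [539.3, -30.1, 214.4]
tool_rot: [3.128, -0.272, 0.006]
wrist_force: [0.2, -0.1, 0.1]
gripper_width: 42.0
```

Request:
send_rows(increments=[{"xyz":[0,0,0],"roll":0,"grip":0.1},{"xyz":[0,0,-0.2],"roll":0,"grip":0.1},{"xyz":[0,0,-0.5],"roll":0,"grip":-0.3},{"xyz":[0,0,-0.85],"roll":0,"grip":-0.3},{"xyz":[0,0,-0.85],"roll":0,"grip":-0.3}])

```text
t: 11.22
eef_pos: [541.4, -30.2, 307.1]
tool_rot: [3.127, -0.272, 0.027]
wrist_force: [1.3, 0.1, 1.6]
gripper_width: 57.3
```

```bash
python3 - <<'E'
from h import *
import cv2
from plant import bot
f=bot.grab_frame("wrist");cv2.imwrite("pics/w5.png",f["frame"][:,:,::-1])
x,y,a=L["blue"]; plan(x,y,115,a)
E
```

```text
t 11.27 grasp [542.9 -30.7 133.4] yaw -10.0 tilt 0.79 dyaw 12.3 w 59.8 F [ 0.1 -0.2  0.2] q [-0.15 -0.03  1.99 -0.    1.17  1.59]
xyz [0.41, 0.683, 0.061] roll -0.0113
xyz [0.36, 0.71, 0.061] roll -0.0113
xyz [0.309, 0.734, 0.061] roll -0.0113
```

View pics/w5.png

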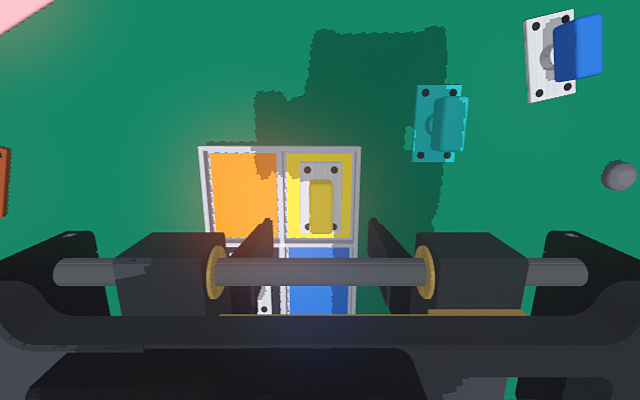

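The yellow latch lies flat in the yellow pocket at (322,198). Next is the silver-plated blue latch (the turquoise one is not it).

Request:
send_rows(increments=[{"xyz":[0.41,0.68,0],"roll":-0.0113,"grip":-0.3},{"xyz":[0.41,0.68,0],"roll":-0.0113,"grip":-0.3},{"xyz":[0.41,0.68,0],"roll":-0.0113,"grip":-0.3}])

```text
t: 11.52
eef_pos: [570.7, -108.2, 305.3]
tool_rot: [3.132, -0.166, 0.025]
wrist_force: [-0.3, 0.7, 0.3]
gripper_width: 61.7
```

Request:
send_rows(increments=[{"xyz":[0.36,0.71,0],"roll":-0.0113,"grip":-0.3},{"xyz":[0.36,0.71,0],"roll":-0.0113,"grip":-0.3},{"xyz":[0.36,0.71,0],"roll":-0.0113,"grip":-0.3}])

```text
t: 11.77
eef_pos: [600.0, -187.2, 305.4]
tool_rot: [3.133, -0.062, 0.025]
wrist_force: [-0.0, -0.3, 1.1]
gripper_width: 61.9
```

```bash
python3 - <<'E'
from h import *
x,y,a=L["blue"]; plan(x,y,110,a)
E
```

```text
t 11.77 grasp [ 602.7 -188.7  134.4] yaw -2.3 tilt 1.03 dyaw 4.6 w 61.9 F [-0.  -0.3  1.1] q [-0.39  0.15  1.79 -0.    1.18  1.22]
xyz [0.285, 0.639, 0.244] roll -0.0126
```

Request:
send_rows(increments=[{"xyz":[0.285,0.64,0.24],"roll":-0.0126,"grip":-0.3},{"xyz":[0.285,0.64,0.24],"roll":-0.0126,"grip":-0.3},{"xyz":[0.285,0.64,0.24],"roll":-0.0126,"grip":-0.3},{"xyz":[0.285,0.64,0.24],"roll":-0.0126,"grip":-0.3}])

```text
t: 12.1
eef_pos: [625.8, -253.3, 279.5]
tool_rot: [3.135, 0.058, 0.018]
wrist_force: [-0.0, 0.3, 0.7]
gripper_width: 61.8
```

```bash
python3 - <<'E'
from h import *
import cv2
from plant import bot
f=bot.grab_frame("wrist");cv2.imwrite("pics/w6.png",f["frame"][:,:,::-1])
x,y,a=L["blue"]; plan(x,y,37,a)
E
```

```text
t 12.15 grasp [ 628.1 -253.4  109.6] yaw 2.2 tilt 0.84 dyaw 0.1 w 61.9 F [-0.2  0.3  0.2] q [-0.46  0.27  1.69 -0.    1.16  1.07]
xyz [0.006, 0.003, 0.726] roll -0.0002
```

View pics/w6.png

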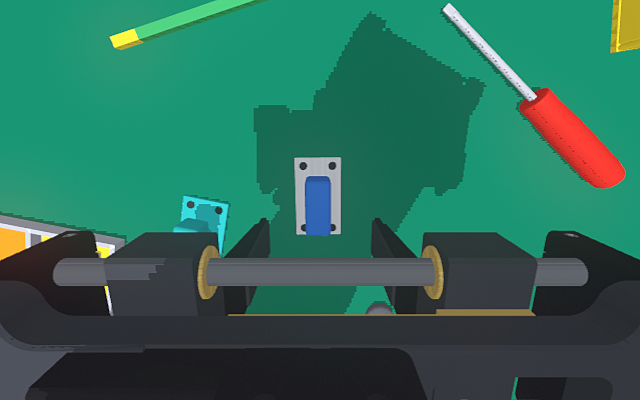

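The blue handle (318,206) on a silver plate is centred. I'll narrow the jaws to keep clear of the turquoise latch, then descend.

Request:
send_rows(increments=[{"xyz":[0.006,0,0.1],"roll":0,"grip":0.1},{"xyz":[0.006,0,0.25],"roll":0,"grip":0.1},{"xyz":[0.006,0,0.5],"roll":0,"grip":0.1},{"xyz":[0.006,0,0.73],"roll":0,"grip":0.1},{"xyz":[0.006,0,0.73],"roll":0,"grip":0.1}])

```text
t: 12.57
eef_pos: [624.8, -250.3, 200.6]
tool_rot: [3.139, 0.062, 0.005]
wrist_force: [-1.3, 1.2, -1.6]
gripper_width: 43.5
```

Request:
send_rows(increments=[{"xyz":[0,0,0],"roll":0,"grip":0.1},{"xyz":[0,0,0],"roll":0,"grip":0.9},{"xyz":[0,0,0],"roll":0,"grip":0.9},{"xyz":[0,0,0],"roll":0,"grip":0.9},{"xyz":[0,0,0],"roll":0,"grip":0.9}])

```text
t: 12.98
eef_pos: [625.4, -250.5, 202.4]
tool_rot: [3.138, 0.063, 0.009]
wrist_force: [0.9, 0.5, 1.1]
gripper_width: 21.2
```

Request:
send_rows(increments=[{"xyz":[0,0,0],"roll":0,"grip":0.9},{"xyz":[0,0,0],"roll":0,"grip":0.9},{"xyz":[0,0,0],"roll":0,"grip":0.9}])

```text
t: 13.23
eef_pos: [625.4, -250.6, 202.8]
tool_rot: [3.138, 0.062, 0.01]
wrist_force: [-0.1, 0.1, -1.3]
gripper_width: 20.7
```

```bash
python3 - <<'E'
from h import *
x,y=P["blue"]; plan(x,y,37,ty)
E
```

```text
t 13.23 grasp [ 626.5 -251.2   31.8] yaw 2.3 tilt 0.4 dyaw -12.2 w 20.7 F [-0.1  0.1 -1.3] q [-0.46  0.36  1.73 -0.    1.04  1.07]
xyz [-0.566, -0.813, -0.017] roll 0.0113
xyz [-0.623, -0.771, -0.017] roll 0.0113
xyz [-0.676, -0.725, -0.017] roll 0.0113
```

Request:
send_rows(increments=[{"xyz":[0,0,-0.3],"roll":0,"grip":0.9},{"xyz":[0,0,-0.6],"roll":0,"grip":0.9},{"xyz":[0,0,-0.9],"roll":0,"grip":0.9},{"xyz":[0,0,-0.9],"roll":0,"grip":0.9}])

```text
t: 13.57
eef_pos: [626.8, -251.3, 301.0]
tool_rot: [3.132, 0.062, 0.027]
wrist_force: [1.0, 0.3, 0.5]
gripper_width: 20.6
```

Request:
send_rows(increments=[{"xyz":[-0.56,-0.82,0],"roll":0.0113,"grip":0.9},{"xyz":[-0.56,-0.82,0],"roll":0.0113,"grip":0.9},{"xyz":[-0.56,-0.82,0],"roll":0.0113,"grip":0.9},{"xyz":[-0.56,-0.82,0],"roll":0.0113,"grip":0.9}])

```text
t: 13.9
eef_pos: [565.8, -169.1, 297.9]
tool_rot: [3.134, -0.046, 0.024]
wrist_force: [0.4, -1.0, -1.3]
gripper_width: 20.9
```

Request:
send_rows(increments=[{"xyz":[-0.62,-0.77,0],"roll":0.0113,"grip":0.9},{"xyz":[-0.62,-0.77,0],"roll":0.0113,"grip":0.9},{"xyz":[-0.62,-0.77,0],"roll":0.0113,"grip":0.9},{"xyz":[-0.62,-0.77,0],"roll":0.0113,"grip":0.9}])

```text
t: 14.23
eef_pos: [504.4, -88.5, 295.1]
tool_rot: [3.132, -0.154, 0.02]
wrist_force: [0.0, -0.8, -0.4]
gripper_width: 20.8
```

```bash
python3 - <<'E'
from h import *
x,y=P["blue"]; plan(x,y,100,ty)
E
```

```text
t 14.23 grasp [506.5 -89.5 124.1] yaw -5.6 tilt 0.81 dyaw -4.3 w 20.8 F [ 0.  -0.8 -0.4] q [-0.28 -0.09  2.06 -0.    1.16  1.39]
xyz [-0.666, -0.692, 0.241] roll 0.0119
```

Request:
send_rows(increments=[{"xyz":[-0.666,-0.69,0.22],"roll":0.012,"grip":0.9},{"xyz":[-0.666,-0.69,0.22],"roll":0.012,"grip":0.9},{"xyz":[-0.666,-0.69,0.22],"roll":0.012,"grip":0.9},{"xyz":[-0.666,-0.69,0.22],"roll":0.012,"grip":0.9},{"xyz":[-0.666,-0.69,0.22],"roll":0.012,"grip":0.9}])

```text
t: 14.65
eef_pos: [445.6, -13.6, 271.9]
tool_rot: [3.124, -0.27, 0.022]
wrist_force: [0.3, 0.6, 0.0]
gripper_width: 20.7
```

```bash
python3 - <<'E'
from h import *
import cv2
from plant import bot
f=bot.grab_frame("wrist");cv2.imwrite("pics/w7.png",f["frame"][:,:,::-1])
x,y=P["blue"]; plan(x,y,40,ty)
E
```

```text
t 14.7 grasp [448.8 -15.3 101.6] yaw -9.9 tilt 0.93 dyaw 0.0 w 20.7 F [ 0.   1.  -1.1] q [-0.15 -0.22  2.22 -0.01  1.13  1.6 ]
xyz [-0.019, -0.008, 0.616] roll -0.0001
```

View pics/w7.png

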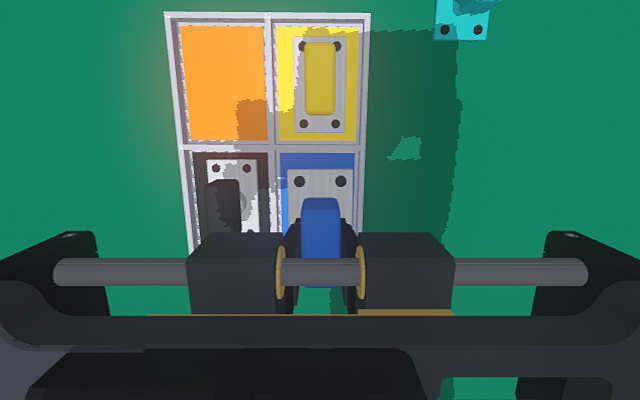

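Request:
send_rows(increments=[{"xyz":[-0.03,-0.008,0.25],"roll":0,"grip":0.9},{"xyz":[-0.03,-0.008,0.45],"roll":0,"grip":0.9},{"xyz":[-0.03,-0.008,0.58],"roll":0,"grip":0.9},{"xyz":[-0.03,-0.008,0.58],"roll":0,"grip":0.9},{"xyz":[-0.03,-0.008,0.58],"roll":0,"grip":0.9}])

```text
t: 15.12
eef_pos: [445.3, -14.2, 214.7]
tool_rot: [3.124, -0.274, 0.024]
wrist_force: [0.1, -0.3, 0.1]
gripper_width: 20.6
```

```bash
python3 - <<'E'
from h import *
x,y=P["blue"]; plan(x,y,38,ty)
E
```

```text
t 15.12 grasp [447.8 -15.5  43.7] yaw -10.0 tilt 0.92 dyaw 0.1 w 20.6 F [ 0.1 -0.3  0.1] q [-0.15 -0.14  2.25 -0.01  1.01  1.6 ]
xyz [-0.01, -0.011, 0.057] roll -0.0003
```

Request:
send_rows(increments=[{"xyz":[-0.02,-0.01,0.03],"roll":0,"grip":0.9},{"xyz":[-0.02,-0.01,0.05],"roll":0,"grip":0.9},{"xyz":[-0.02,-0.01,0.055],"roll":0,"grip":0.9},{"xyz":[-0.02,-0.01,0.055],"roll":0,"grip":0.9}])

```text
t: 15.45
eef_pos: [443.9, -13.1, 209.7]
tool_rot: [3.124, -0.274, 0.025]
wrist_force: [-0.8, 0.6, -0.7]
gripper_width: 20.7
```

```bash
python3 - <<'E'
from h import *
x,y=P["blue"]; plan(x,y,38,ty)
E
```

```text
t 15.45 grasp [446.6 -14.3  38.8] yaw -10.0 tilt 0.99 dyaw 0.1 w 20.7 F [-0.8  0.6 -0.7] q [-0.15 -0.13  2.26 -0.01  1.    1.6 ]
xyz [0.004, -0.002, 0.008] roll -0.0003
```

Request:
send_rows(increments=[{"xyz":[0,0,0.01],"roll":0,"grip":0.9},{"xyz":[0,0,0.01],"roll":0,"grip":0.9},{"xyz":[0,0,0.01],"roll":0,"grip":0.5},{"xyz":[0,0,0.01],"roll":0,"grip":0.2},{"xyz":[0,0,0.01],"roll":0,"grip":0.2}])

```text
t: 15.87
eef_pos: [444.1, -13.1, 209.0]
tool_rot: [3.123, -0.274, 0.026]
wrist_force: [-0.3, -0.3, -1.0]
gripper_width: 32.2
```

Request:
send_rows(increments=[{"xyz":[0,0,0],"roll":0,"grip":0.1},{"xyz":[0,0,0],"roll":0,"grip":0.1},{"xyz":[0,0,-0.2],"roll":0,"grip":0.1},{"xyz":[0,0,-0.5],"roll":0,"grip":0.1},{"xyz":[0,0,-0.9],"roll":0,"grip":-0.3}])

```text
t: 16.28
eef_pos: [441.3, -12.2, 297.0]
tool_rot: [3.124, -0.274, 0.015]
wrist_force: [1.4, 0.8, 0.1]
gripper_width: 45.8
```

```bash
python3 - <<'E'
from h import *
import cv2
from plant import bot
f=bot.grab_frame("wrist");cv2.imwrite("pics/w8.png",f["frame"][:,:,::-1])
x,y,a=L["orange"]; plan(x,y,130,a)
E
```

```text
t 16.33 grasp [449.2 -14.1 136.8] yaw -10.0 tilt 1.61 dyaw 51.0 w 49.1 F [5.3 0.2 4.6] q [-0.15 -0.28  2.19 -0.01  1.2   1.6 ]
xyz [-0.224, -0.735, 0.017] roll -0.0354
xyz [-0.056, -0.766, 0.017] roll -0.0354
xyz [0.115, -0.759, 0.017] roll -0.0354
xyz [0.279, -0.715, 0.017] roll -0.0354
```

View pics/w8.png

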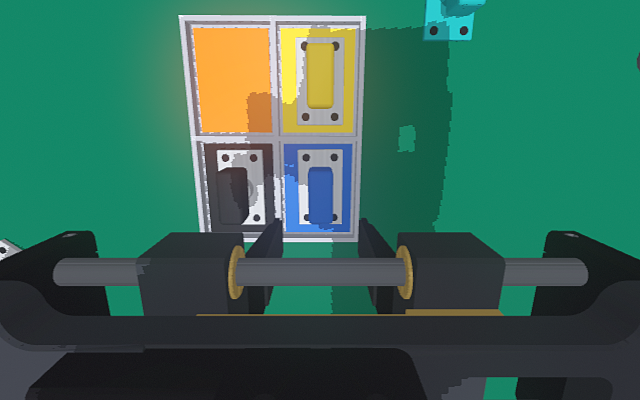

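The blue latch is in its pocket at (320,190). The silver orange latch is next.

Request:
send_rows(increments=[{"xyz":[-0.22,-0.73,0],"roll":-0.0354,"grip":-0.3},{"xyz":[-0.22,-0.73,0],"roll":-0.0354,"grip":-0.3},{"xyz":[-0.22,-0.73,0],"roll":-0.0354,"grip":-0.3},{"xyz":[-0.22,-0.73,0],"roll":-0.0354,"grip":-0.3}])

```text
t: 16.67
eef_pos: [435.6, 64.3, 307.3]
tool_rot: [3.131, 0.079, 0.043]
wrist_force: [-0.1, -0.1, 0.5]
gripper_width: 61.6
```

Request:
send_rows(increments=[{"xyz":[-0.06,-0.77,0],"roll":-0.0354,"grip":-0.3},{"xyz":[-0.06,-0.77,0],"roll":-0.0354,"grip":-0.3},{"xyz":[-0.06,-0.77,0],"roll":-0.0354,"grip":-0.3},{"xyz":[-0.06,-0.77,0],"roll":-0.0354,"grip":-0.3}])

```text
t: 17.0
eef_pos: [425.6, 141.5, 305.9]
tool_rot: [3.099, 0.427, 0.04]
wrist_force: [0.3, 0.2, -0.9]
gripper_width: 61.9
```

Request:
send_rows(increments=[{"xyz":[0.11,-0.76,0],"roll":-0.0354,"grip":-0.3},{"xyz":[0.11,-0.76,0],"roll":-0.0354,"grip":-0.3},{"xyz":[0.11,-0.76,0],"roll":-0.0354,"grip":-0.3},{"xyz":[0.11,-0.76,0],"roll":-0.0354,"grip":-0.3}])

```text
t: 17.33
eef_pos: [415.9, 217.4, 304.5]
tool_rot: [3.029, 0.767, 0.037]
wrist_force: [-0.4, -0.3, -0.6]
gripper_width: 61.8
```

```bash
python3 - <<'E'
from h import *
x,y,a=L["orange"]; plan(x,y,110,a)
E
```

```text
t 17.33 grasp [420.5 215.6 133.6] yaw 28.4 tilt 1.66 dyaw 12.6 w 61.8 F [-0.4 -0.3 -0.6] q [ 0.37 -0.21  2.14 -0.02  1.18  1.45]
xyz [0.286, -0.702, 0.236] roll -0.0349
```

Request:
send_rows(increments=[{"xyz":[0.286,-0.7,0.23],"roll":-0.035,"grip":-0.3},{"xyz":[0.286,-0.7,0.23],"roll":-0.035,"grip":-0.3},{"xyz":[0.286,-0.7,0.23],"roll":-0.035,"grip":-0.3},{"xyz":[0.286,-0.7,0.23],"roll":-0.035,"grip":-0.3},{"xyz":[0.286,-0.7,0.23],"roll":-0.035,"grip":-0.3}])

```text
t: 17.75
eef_pos: [409.0, 290.9, 280.2]
tool_rot: [2.925, 1.089, 0.032]
wrist_force: [-0.5, 0.3, 0.3]
gripper_width: 61.8
```

```bash
python3 - <<'E'
from h import *
import cv2
from plant import bot
f=bot.grab_frame("wrist");cv2.imwrite("pics/w9.png",f["frame"][:,:,::-1])
x,y,a=L["orange"]; plan(x,y,37,a)
E
```

```text
t 17.8 grasp [413.7 288.9 109.7] yaw 40.9 tilt 1.68 dyaw 0.1 w 61.8 F [0.8 0.3 1. ] q [ 0.52 -0.1   2.09 -0.03  1.13  1.38]
xyz [0.002, -0.025, 0.727] roll -0.0004
```

View pics/w9.png

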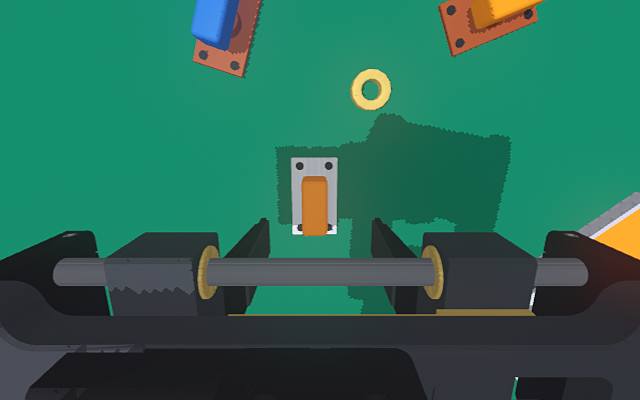

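The silver orange latch (314,200) is centred to within about 4 mm, and both copper latches are well clear. I'll correct the offset on the way down.

Request:
send_rows(increments=[{"xyz":[-0.005,-0.04,0.2],"roll":0,"grip":-0.2},{"xyz":[-0.005,-0.04,0.5],"roll":0,"grip":-0.1},{"xyz":[-0.005,-0.04,0.7],"roll":0,"grip":0},{"xyz":[-0.005,-0.04,0.71],"roll":0,"grip":0},{"xyz":[-0.005,-0.04,0.71],"roll":0,"grip":0}])

```text
t: 18.22
eef_pos: [408.1, 291.3, 209.0]
tool_rot: [2.926, 1.085, 0.03]
wrist_force: [0.8, 0.2, -0.5]
gripper_width: 47.7
```

Request:
send_rows(increments=[{"xyz":[0,0,0],"roll":0,"grip":0.9},{"xyz":[0,0,0],"roll":0,"grip":0.9},{"xyz":[0,0,0],"roll":0,"grip":0.9},{"xyz":[0,0,0],"roll":0,"grip":0.9},{"xyz":[0,0,0],"roll":0,"grip":0.9}])

```text
t: 18.63
eef_pos: [408.4, 291.6, 210.0]
tool_rot: [2.927, 1.085, 0.033]
wrist_force: [-3.9, 1.8, 10.8]
gripper_width: 20.3
```

Request:
send_rows(increments=[{"xyz":[0,0,0],"roll":0,"grip":0.9},{"xyz":[0,0,0],"roll":0,"grip":0.9},{"xyz":[0,0,0],"roll":0,"grip":0.9}])

```text
t: 18.88
eef_pos: [408.5, 291.8, 210.4]
tool_rot: [2.927, 1.086, 0.034]
wrist_force: [-0.1, -0.4, 1.8]
gripper_width: 19.9
```

```bash
python3 - <<'E'
from h import *
x,y=P["orange"]; plan(x,y,37,ty)
E
```

```text
t 18.88 grasp [413.2 289.9  39.5] yaw 40.7 tilt 1.69 dyaw -50.6 w 19.9 F [-0.1 -0.4  1.8] q [ 0.52  0.    2.13 -0.03  0.99  1.39]
xyz [-0.191, 0.932, 0.008] roll 0.0469
xyz [0.087, 0.947, 0.008] roll 0.0469
xyz [0.358, 0.881, 0.008] roll 0.0469
```

Request:
send_rows(increments=[{"xyz":[0,0,-0.3],"roll":0,"grip":0.9},{"xyz":[0,0,-0.6],"roll":0,"grip":0.9},{"xyz":[0,0,-0.85],"roll":0,"grip":0.9},{"xyz":[0,0,-0.85],"roll":0,"grip":0.9}])

```text
t: 19.22
eef_pos: [407.7, 293.7, 301.1]
tool_rot: [2.928, 1.086, 0.049]
wrist_force: [0.4, 2.0, -0.2]
gripper_width: 19.8
```

Request:
send_rows(increments=[{"xyz":[-0.19,0.93,0],"roll":0.047,"grip":0.9},{"xyz":[-0.19,0.93,0],"roll":0.047,"grip":0.9},{"xyz":[-0.19,0.93,0],"roll":0.047,"grip":0.9},{"xyz":[-0.19,0.93,0],"roll":0.047,"grip":0.9}])

```text
t: 19.55
eef_pos: [454.8, 208.8, 302.6]
tool_rot: [3.061, 0.638, 0.052]
wrist_force: [-0.1, 0.9, -1.2]
gripper_width: 20.1
```

Request:
send_rows(increments=[{"xyz":[0.09,0.95,0],"roll":0.047,"grip":0.9},{"xyz":[0.09,0.95,0],"roll":0.047,"grip":0.9},{"xyz":[0.09,0.95,0],"roll":0.047,"grip":0.9},{"xyz":[0.09,0.95,0],"roll":0.047,"grip":0.9}])

```text
t: 19.88
eef_pos: [501.7, 123.7, 303.8]
tool_rot: [3.127, 0.176, 0.053]
wrist_force: [-0.2, 0.0, -0.7]
gripper_width: 19.8
```

```bash
python3 - <<'E'
from h import *
x,y=P["orange"]; plan(x,y,100,ty)
E
```

```text
t 19.88 grasp [507.5 122.4 132.9] yaw 6.4 tilt 2.01 dyaw -16.3 w 19.8 F [-0.2  0.  -0.7] q [ 0.14 -0.09  2.05 -0.01  1.16  1.6 ]
xyz [0.35, 0.863, 0.329] roll 0.0454
```

Request:
send_rows(increments=[{"xyz":[0.35,0.86,0.2],"roll":0.0454,"grip":0.9},{"xyz":[0.35,0.86,0.3],"roll":0.0454,"grip":0.9},{"xyz":[0.35,0.86,0.3],"roll":0.0454,"grip":0.9},{"xyz":[0.35,0.86,0.3],"roll":0.0454,"grip":0.9},{"xyz":[0.35,0.86,0.3],"roll":0.0454,"grip":0.9}])

```text
t: 20.3
eef_pos: [546.5, 42.6, 274.5]
tool_rot: [3.126, -0.268, 0.049]
wrist_force: [-0.4, 0.1, -0.2]
gripper_width: 20.1
```

```bash
python3 - <<'E'
from h import *
import cv2
from plant import bot
f=bot.grab_frame("wrist");cv2.imwrite("pics/w10.png",f["frame"][:,:,::-1])
x,y=P["orange"]; plan(x,y,48,ty)
E
```

```text
t 20.35 grasp [552.   42.  104.3] yaw -9.8 tilt 1.89 dyaw -0.1 w 19.7 F [-0.2  0.2 -0.6] q [-0.02  0.01  2.   -0.01  1.1   1.73]
xyz [0.002, 0.014, 0.563] roll 0.0004
```

View pics/w10.png

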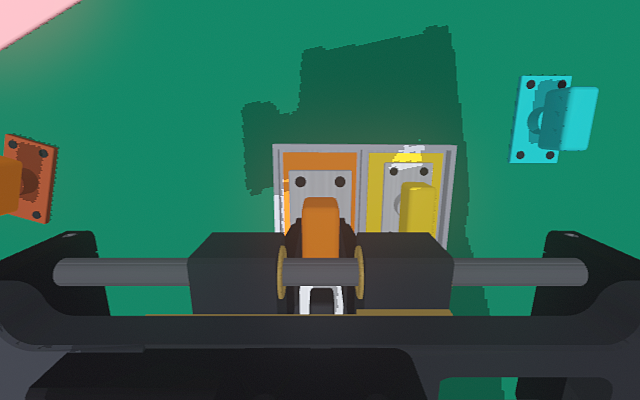

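Request:
send_rows(increments=[{"xyz":[-0.018,0.014,0.25],"roll":0,"grip":0.9},{"xyz":[-0.018,0.014,0.45],"roll":0,"grip":0.9},{"xyz":[-0.018,0.014,0.56],"roll":0,"grip":0.9},{"xyz":[-0.018,0.014,0.56],"roll":0,"grip":0.9},{"xyz":[-0.018,0.014,0.56],"roll":0,"grip":0.9}])

```text
t: 20.77
eef_pos: [546.0, 42.7, 219.4]
tool_rot: [3.126, -0.264, 0.05]
wrist_force: [0.1, -0.2, -0.5]
gripper_width: 19.7
```

```bash
python3 - <<'E'
from h import *
x,y=P["orange"]; plan(x,y,45.5,ty)
E
```

```text
t 20.77 grasp [551.5  41.6  48.5] yaw -9.7 tilt 1.86 dyaw -0.2 w 19.7 F [ 0.1 -0.2 -0.5] q [-0.02  0.09  2.03 -0.01  1.    1.72]
xyz [0.007, 0.01, 0.03] roll 0.0007
```

Request:
send_rows(increments=[{"xyz":[0.005,0.01,0.02],"roll":0,"grip":0.9},{"xyz":[0.005,0.01,0.032],"roll":0,"grip":0.9},{"xyz":[0.005,0.01,0.032],"roll":0,"grip":0.9},{"xyz":[0.005,0.01,0.032],"roll":0,"grip":0.9}])

```text
t: 21.1
eef_pos: [546.6, 41.7, 216.8]
tool_rot: [3.126, -0.264, 0.052]
wrist_force: [-1.0, -0.6, -1.6]
gripper_width: 20.0
```

Request:
send_rows(increments=[{"xyz":[0,0,0.005],"roll":0,"grip":0.9},{"xyz":[0,0,0.005],"roll":0,"grip":0.5},{"xyz":[0,0,0.005],"roll":0,"grip":0.2},{"xyz":[0,0,0.005],"roll":0,"grip":0.2},{"xyz":[0,0,0.005],"roll":0,"grip":0.15}])

```text
t: 21.52
eef_pos: [546.7, 41.6, 216.5]
tool_rot: [3.126, -0.264, 0.052]
wrist_force: [-0.6, -0.9, 0.7]
gripper_width: 37.7
```

Request:
send_rows(increments=[{"xyz":[0,0,0],"roll":0,"grip":0.1},{"xyz":[0,0,0],"roll":0,"grip":0.1},{"xyz":[0,0,-0.2],"roll":0,"grip":0.1},{"xyz":[0,0,-0.5],"roll":0,"grip":0.1},{"xyz":[0,0,-0.95],"roll":0,"grip":0.1}])

```text
t: 21.93
eef_pos: [542.3, 42.2, 305.3]
tool_rot: [3.126, -0.264, 0.04]
wrist_force: [1.2, -0.0, -0.1]
gripper_width: 42.8
```

```bash
python3 - <<'E'
from h import *
import cv2
from plant import bot
f=bot.grab_frame("wrist");cv2.imwrite("pics/w11.png",f["frame"][:,:,::-1])
plan(350,-150,200,ty)
E
```

```text
t 21.98 grasp [553.1  41.1 146.6] yaw -9.6 tilt 2.53 dyaw -0.3 w 42.6 F [4.1 0.7 5.9] q [-0.02 -0.04  1.97 -0.01  1.17  1.72]
xyz [-0.561, 0.742, -0.178] roll 0.0002
xyz [-0.56, 0.742, -0.178] roll 0.0002
xyz [-0.558, 0.743, -0.178] roll 0.0002
```

View pics/w11.png

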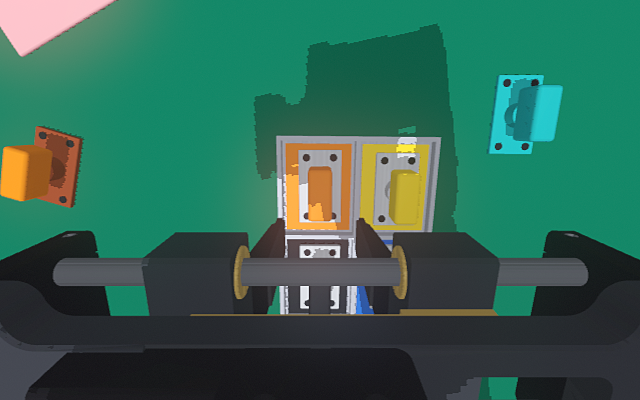

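All four are in their pockets. I'll move the arm clear of the top camera's view and verify.

Request:
send_rows(increments=[{"xyz":[-0.2,0.9,-0.8],"roll":0,"grip":0.1},{"xyz":[-0.2,0.9,-0.8],"roll":0,"grip":0.1},{"xyz":[-0.2,0.9,-0.8],"roll":0,"grip":0.1},{"xyz":[-0.2,0.9,-0.8],"roll":0,"grip":0.1}])

```text
t: 22.32
eef_pos: [507.4, -45.5, 403.4]
tool_rot: [3.123, -0.268, 0.086]
wrist_force: [0.4, -0.5, 1.7]
gripper_width: 42.6
```

Request:
send_rows(increments=[{"xyz":[-0.2,0.95,0],"roll":0,"grip":0.1},{"xyz":[-0.2,0.95,0],"roll":0,"grip":0.1},{"xyz":[-0.2,0.95,0],"roll":0,"grip":0.1},{"xyz":[-0.2,0.95,0],"roll":0,"grip":0.1}])

```text
t: 22.65
eef_pos: [470.6, -138.0, 402.6]
tool_rot: [3.121, -0.275, 0.087]
wrist_force: [1.0, 0.9, -0.9]
gripper_width: 42.9
```

Request:
send_rows(increments=[{"xyz":[-0.2,0.95,0],"roll":0,"grip":0.1},{"xyz":[-0.2,0.95,0],"roll":0,"grip":0.1},{"xyz":[-0.2,0.95,0],"roll":0,"grip":0.1},{"xyz":[-0.2,0.95,0],"roll":0,"grip":0.1}])

```text
t: 22.98
eef_pos: [433.8, -229.6, 401.1]
tool_rot: [3.121, -0.28, 0.086]
wrist_force: [0.2, -0.2, 0.5]
gripper_width: 42.6
```

Request:
send_rows(increments=[{"xyz":[-0.2,0.95,0],"roll":0,"grip":0.1},{"xyz":[-0.2,0.95,0],"roll":0,"grip":0.1},{"xyz":[-0.2,0.95,0],"roll":0,"grip":0.1},{"xyz":[-0.2,0.95,0],"roll":0,"grip":0.1},{"xyz":[-0.2,0.95,0],"roll":0,"grip":0.1}])

```text
t: 23.4
eef_pos: [397.8, -319.0, 399.7]
tool_rot: [3.122, -0.281, 0.086]
wrist_force: [0.5, -0.7, -0.1]
gripper_width: 42.9
```

```bash
python3 - <<'E'
from h import *
import cv2,pickle
from plant import bot
f=bot.grab_frame("top");im=f["frame"][:,:,::-1]
pickle.dump(f,open("f1.pkl","wb"))
cv2.imwrite("pics/t1.png",cv2.resize(im[135:260,140:345],None,fx=3.9,fy=3.9,interpolation=cv2.INTER_CUBIC))
K,R,t=f["K"],f["R"],f["t"]
f0=pickle.load(open("f0.pkl","rb"))["top"]
def loc(f,pt,r=40):
    uv=R@pt+t;uv=K@uv/uv[2];c=uv[:2].round().astype(int)
    yy,xx=np.mgrid[c[1]-20:c[1]+21,c[0]-20:c[0]+21];zz=f["range_z"][yy,xx]
    W=(np.stack([(xx-K[0,2])/K[0,0]*zz,(yy-K[1,2])/K[1,1]*zz,zz],-1).reshape(-1,3)-t)@R
    p=W[(W[:,2]>36)&(W[:,2]<62)&(np.linalg.norm(W[:,:2]-pt[:2],axis=1)<r)]
    r=cv2.minAreaRect(p[:,:2].astype(np.float32));b=cv2.boxPoints(r);e=b[1]-b[0];g=b[2]-b[1];e=e if np.linalg.norm(e)>np.linalg.norm(g) else g
    return np.round(r[0],1),np.round(r[1],1),round((np.degrees(np.arctan2(e[1],e[0]))+90)%180-90,1),np.median(p[:,2]).round(1),p[:,2].std().round(1)
for n in P: print(n,loc(f,np.r_[P[n],50],30),"pad",P[n].round(1),ty)
for n,q in {"rawO":(612,284,44),"rawB":(474,431,44)}.items(): print(n,loc(f0,np.array(q)),loc(f,np.array(q)))
E
```

```text
orange (array([553.9,  38. ]), array([20.1, 42.9]), np.float32(-10.8), np.float64(50.0), np.float64(3.4)) pad [552.   40.6] -9.9
yellow (array([539.1, -32.9]), array([20.1, 44.9]), np.float32(-11.0), np.float64(49.8), np.float64(3.4)) pad [539.6 -30.3] -9.9
black (array([461.8,  53.5]), array([20.3, 43.7]), np.float32(-10.8), np.float64(49.8), np.float64(4.1)) pad [459.4  56.7] -9.9
blue (array([449.8, -17.2]), array([20.1, 44.3]), np.float32(-9.6), np.float64(50.2), np.float64(3.4)) pad [447.  -14.2] -9.9
rawO (array([613.1, 283.4]), array([21.5, 42.7]), np.float32(-26.2), np.float64(43.5), np.float64(3.6)) (array([613.4, 283.7]), array([22.7, 43.2]), np.float32(-28.6), np.float64(43.6), np.float64(3.4))
rawB (array([473.4, 431.1]), array([43.7, 20.9]), np.float32(25.9), np.float64(44.2), np.float64(3.1)) (array([473.9, 430.5]), array([45., 21.]), np.float32(26.9), np.float64(43.4), np.float64(3.4))
```

View pics/t1.png

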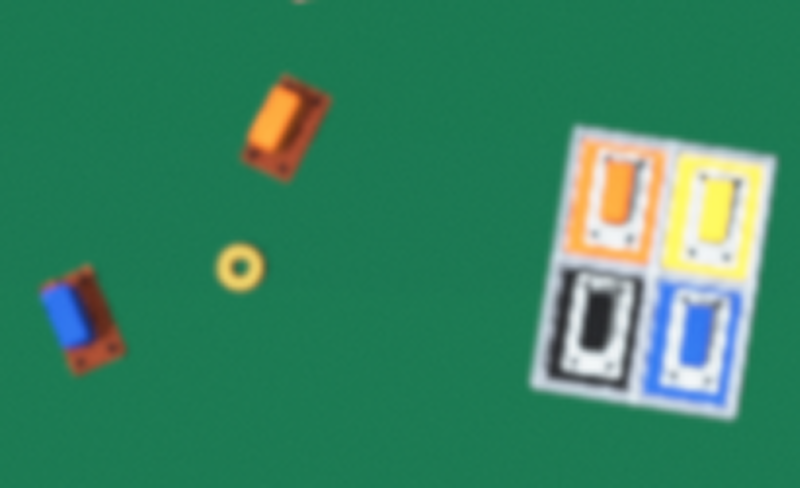

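All four latches are at most about 4 mm off centre and within about 1° along their pockets. Handle tops are at 50 mm, which means they sit flat on the pads. The copper latches haven't moved (less than 1 mm). Handing in.

```bash
python3 -c "
from plant import bot
print(bot.sign_off(), bot.state()['t'])"
```

```text
the job is handed in; nothing more can be done
the job is handed in; nothing more can be done
```

I picked up the black, yellow, blue and orange silver latches one by one, set each down in the pocket of its colour, and handed in soon after t ≈ 23.5 s. `sign_off` gave no verdict.

My last check, from the top camera with the arm clear, showed:

| Check | Result | Limit |
|---|---|---|
| Latch centre from pocket centre | about 3–4 mm | 15 mm |
| Latch length from pocket length | about 1° | 0.3 rad (17°) |
| Handle tops above the bench | about 50 mm, as expected for flat on the pads | – |
| Copper latches from their starts | less than 1 mm | 15 mm |

- **Tilt:** the tool tilt drifted to about 2.5° by the end. The orange latch was set down at about 1.9°. It read flat afterwards.
- **Forces:** the largest wrist force at the end of any move was about 11 N.
- **Disagreements:** no check failed. The only mismatch was the 3–4 mm gap between measured latch centres and the pocket centres I had aimed at.

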